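Load the offcut into the drilling jig

TASK

Load the long flat wood offcut (the longest of the three, not the chunky block or the narrow stick) into the drilling jig: slide it lengthwise, lying flat, in under the low metal bridge from the open front of the base board until its end sits squarely against the wooden stop behind the bridge. Let go of it there, and leave the other things on the bench where they are.

Things in the scene. Friction and masses are not known exactly. Their poses are not given: they have to be found in the camera images.
- drill_jig: drilling jig fixed to the bench: wooden base board 220 (x) x 130 (y) x 12 mm, with a metal bridge and a wooden stop on it. Origin: centre of the board's underside, on the bench; +x runs from its open front (towards the robot, turned by up to 17 degrees) to the stop. The board is bare from its front edge x = -110 mm to the bridge at x = +5 mm
- jig_bridge (a point): centre of the underside of the aluminium bridge plate: x = +32.5 mm, z = 40 mm in the jig's frame, 28 mm above the board. The plate covers x = +5 to +60 mm, is 94 mm wide and 8 mm thick (two steel bushes on it reach z = 53 mm). It rests on two wooden cheeks, 18 mm thick, that stand 58 mm apart (inner faces y = -29 and +29 mm)
- jig_stop (a point): middle of the front face of the stop, a batten across the board 20 mm behind the bridge: x = +80 mm, y = 0, z = 23 mm in the jig's frame; its rear face is at x = +98 mm, its top at z = 37 mm
- jig_home (a point): point fixed to the jig where the centre of the long offcut lies when it is home against the stop: x = +10 mm, y = 0, z = 23 mm in the jig's frame; its axes are the jig's
- long_offcut: the piece to load: long flat pine offcut, a plain bar 45 x 140 x 22 mm (high), about 0.09 kg, origin at the centre of its underside. Its edges are turned 20 degrees in this frame: take its direction from block_center. It lies flat on the bench to the left or right of the jig. When home, its rear 65 mm stick out in front of the bridge. Either end may go in first
- block_center (a point): centre of the long offcut, 11 mm above its underside; y along its 140 mm length, x across its 45 mm width, z up
- thick_offcut: short chunky wood offcut, a block 40 x 75 x 40 mm (high): too thick for the jig, a bystander. It may lie on either side of the jig. Origin: centre of its underside
- narrow_offcut: short narrow pine stick, 28 x 95 x 19 mm, at the back of the bench; bystander. Origin: centre of its underside
- tape_measure: tape measure standing on its base, 58 x 77 x 62 mm; bystander at the back right. Origin: centre of its underside
- brush: flat paint brush with wooden handle, 60 x 215 x 15 mm, at the front left; bystander. Origin: centre of its underside
- chisel: wood-handled chisel, 70 x 236 x 31 mm, at the front right; bystander. Origin: centre of its underside
- screwdriver: orange-handled screwdriver, 49 x 235 x 35 mm, at the back left; bystander. Origin: centre of its underside
- spring_clamp: black spring clamp lying flat, 75 x 106 x 20 mm, at the back; bystander. Origin: centre of its underside

How it is judged:
At the end, for the whole second after the job is handed in: The long offcut lies flat on the base board under the bridge, its centre within 6 mm of home along the jig (end against the stop), within 9 mm sideways (the cheeks keep it within 7 mm) and 4 mm in height, its length within 0.12 rad of the jig's x, either end first; it is at rest and released (x of block_center in the frame of jig_home between -0.006 and 0.006 m and y of block_center in the frame of jig_home between -0.009 and 0.009 m and z of block_center in the frame of jig_home between -0.004 and 0.004 m and angle between the y axis of block_center and the x axis of jig_home, either way round below 0.12 rad and angle between the z axis of block_center and the z axis of jig_home, either way round below 0.1 rad and linear speed of long_offcut below 0.01 m/s and contact force between the fingers and long_offcut below 0.05 N); the robot touches nothing.
It fails at once if a bystander is moved by more than 30 mm (distance of any of thick_offcut, narrow_offcut, tape_measure, brush, chisel, screwdriver, spring_clamp from where it was at the start of the episode above 0.03 m).
It also fails if it takes over 42 s, if anything falls off the work surface, if the arm or the gripper's body presses on something with over 40 N, if the wrist force passes 120 N, or if a joint passes its speed limit or range.

ROBOT

A 6-joint arm with a two-finger parallel gripper is mounted at the origin on a cart in front of the work surface, level with it; the furniture and walls round the work are solid. World frame = base frame: x ahead of the robot, y to its left, z up, the work surface at z = 0. Lengths are in m, angles in rad, forces in N, time in s.
With the tool pointing down it reaches from about 0.4 to 0.825 m from the base axis. Payload 7 kg.
Tool frame: the origin (TCP) lies between the finger pads; the fingertips stand 22 mm ahead of it and the grasp point (between the pads) lies 3 mm ahead of it (arm.tip_reach is the distance from the TCP to the fingertips, in m); z points along the fingers, y is the line along which they close (so a half turn about z gives the same grasp; the last joint's range is limited). The gripper opens to 88 mm and grips with 3 to 60 N. Pads are 19 mm wide; open, the fingers measure 130 mm over their backs; the gripper's body (78 mm by 193 mm) begins 47 mm behind the grasp point.
Start: joints at [1.449, 0.359, 0.012, 0, -1.224, -0.288], TCP at [0.269, 0.619, 0.249] pointing down, gripper open.
Joint ranges: [-3.07, 3.07], [-1.43, 2.12], [-1.02, 1.25], [-3.03, 1.67], [-3.05, -0], [-3.03, 3.03]. Speed limits (rad/s): [2.39, 2.39, 3.01, 3.14, 3.14, 3.14].

INTERFACE

Orientations are given as [roll, pitch, yaw] about the fixed x, y, z axes, in that order (R = Rz(yaw) Ry(pitch) Rx(roll)).
In Python, from station import arm, viewer gives the robot as it stands. The module is installed in compiled form; this text tells all that it offers.
- The arm moves only by the tool apply_moves, never from a script. Its argument "commands" is a list that holds one entry, the list of rows, each a list of 5 numbers: the closure, from -1 (fully open) to 1 (shut), then the shift along the world's x, y, z as a fraction of full scale, then the turn about the world's z as a fraction of full scale. In form: [[[fingers, tx, ty, tz, yaw], ...]]. A call has 1 to 12 rows; each row shifts and turns the commanded pose from where the row before left it; what a row does not reach is not made up. Full scale, the value 1, is 20 cm for a shift and pi rad for a turn. A row lasts 1/10 s, in which the tool goes at most 50 mm and 8.59 degrees, less where a joint would pass 70% of its speed; a pose out of reach is approached as far as the arm can. A call with a number of a shift or a turn outside -1 to 1 is refused whole. A call with a gripper value outside its range is refused whole. The fingers move at their own pace and stop on an object; "force" is the grip in N (left out, the last holds). Time passes only in rows, so rows that do not move let the fingers close. It gives the time, the measured TCP pose, the force, the opening and the grip force at its end, in the units of the state.
- arm.get_state(): the state, without advancing time (a new reading comes with each control period).
- viewer.grab_frame(name): name is "scene" or "top"; returns a dict with "image" (400x640x3 uint8, blue, green, red), "mtx" (3x3 intrinsics, pixels), "rvec" (rotation vector, rad) and "tvec" (3), from world to camera coordinates, as OpenCV has them. Camera axes: x right, y down, z forward; pixel columns grow to the right and rows downward; lengths in m; the calibration is good to about 2 mm. A picture is of the moment at which its call begins. There is no depth.
- arm.job_done(): hands the job in; it is judged then, once.
The state is a dict: "t": time; "q": joint angles; "qd": joint speeds; "joint_efforts": joint torques, N m; "eef_pos": TCP position; "ee_rot": TCP orientation; "force": force on the tool from outside, world axes, zero at the start; "moment": the same for the moment, N m; "width": finger opening in m; "gripper_force": force on a finger pad.
Only numpy, scipy, OpenCV 4.12 (cv2) and the standard library are available. Lean on these libraries where they do the work, as an engineer would, in place of code of your own. Each camera call takes 0.05 s, during which the arm holds its last target. There are 200 camera calls.

## Working session

There is one attempt and no reset: what is moved stays moved. The work goes in short steps, Python scripts to look and compute and a tool call to move; the robot and the scene stay as the last step left them, time stands still between calls to the robot, and variables do not carry over. Pictures are saved under pics/ and viewed, at most 10 in all, crops included, and the job is handed in when it is done.

Besides the shell and the picture viewer there is one more tool, called after "Request:" in YAML: its name, and indented under it one key for each argument. apply_moves: Moves the arm, as the interface text tells. Shift numbers are shares of 20 cm and turn numbers shares of pi rad, none past 1 either way. Its arguments: {"type":"object","properties":{"commands":{"type":"array","items":{"type":"array","items":{"type":"array","items":{"type":"number"}}}},"force":{"type":"number"}},"required":["commands"]}

```bash
mkdir -p pics
python3 - <<'E'
from station import arm, viewer
import cv2,pickle
f={n:viewer.grab_frame(n) for n in("top","scene")}
pickle.dump(f,open('f0.pkl','wb'))
for n in f: cv2.imwrite(f'pics/{n}0.png',f[n]['image'])
s=arm.get_state();print(s['eef_pos'],s['ee_rot'],s['width'],s['t'],arm.tip_reach)
E
```

```text
[0.26879731 0.61872904 0.24770412] [ 3.14009407e+00 -1.28571555e-04 -4.09918585e-01] 0.08748735852541899 0.1 0.022
```

View pics/top0.png

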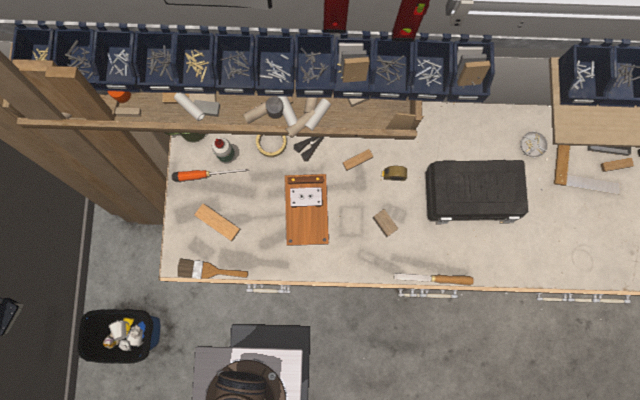

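View pics/scene0.png

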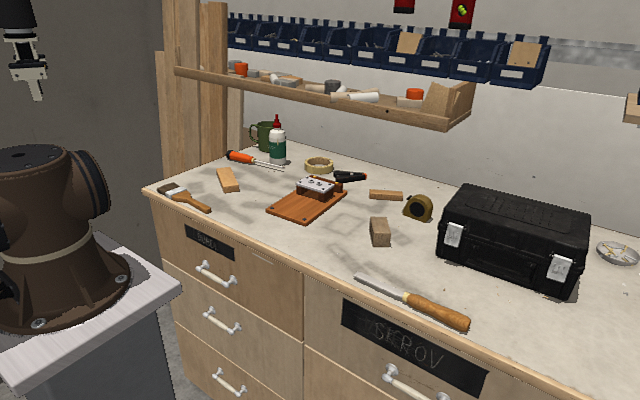

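The top view shows the long offcut near (217,222), the jig near (306,210) with its front at row 243, and the brush near (212,270). Next I'll enlarge and measure.

```bash
cat > h.py <<'E'
import numpy as np,cv2
def ray(f,px,z):
    R=cv2.Rodrigues(np.array(f['rvec'],float))[0];t=np.array(f['tvec'],float).ravel()
    d=R.T@np.linalg.solve(f['mtx'],[px[0],px[1],1.]);c=-R.T@t
    return c+d*(z-c[2])/d[2]
def proj(f,P): return cv2.projectPoints(np.array(P,float).reshape(-1,3),np.array(f['rvec'],float),np.array(f['tvec'],float),f['mtx'],None)[0].reshape(-1,2)
E
python3 - <<'E'
import pickle,cv2
from h import *
f=pickle.load(open('f0.pkl','rb'))['top'];im=f['image']
cv2.imwrite('pics/c1.png',cv2.resize(im[160:260,185:335],None,fx=5.3,fy=5.3,interpolation=cv2.INTER_CUBIC))
for p in [(217,222),(306,210),(199,206),(240,238)]: print(p,ray(f,p,0.022 if p[0]<250 else .012))
hsv=cv2.cvtColor(im,cv2.COLOR_BGR2HSV)
for p in [(217,222),(210,225),(300,225),(205,240),(250,220),(312,235)]: print(p,hsv[p[1],p[0]])
E
```

```text
(217, 222) [0.52003589 0.11033625 0.022     ]
(306, 210) [ 0.56694364 -0.16005513  0.012     ]
(199, 206) [0.56785091 0.16850023 0.022     ]
(240, 238) [0.47313162 0.03755473 0.022     ]
(217, 222) [ 15 119 213]
(210, 225) [ 16 130 210]
(300, 225) [ 13 165 172]
(205, 240) [ 16  38 201]
(250, 220) [ 16  40 174]
(312, 235) [ 13 159 183]
```

View pics/c1.png

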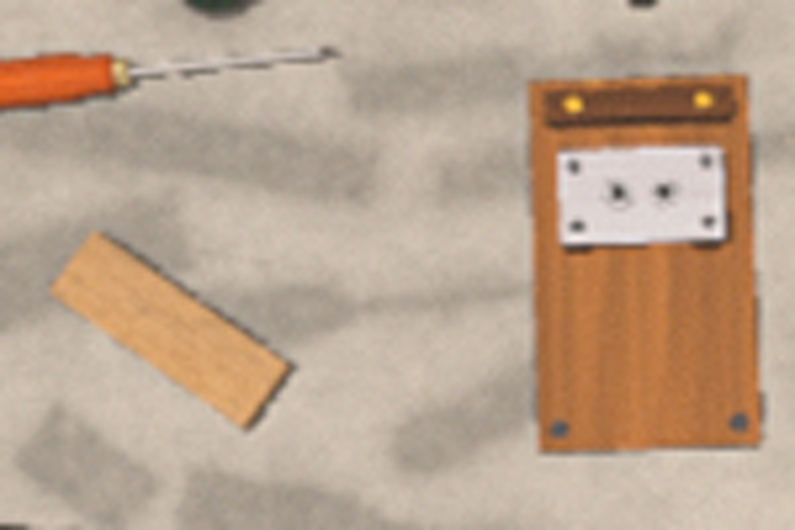

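The crop shows the block's corners at (98,231), (293,366), (246,430) and (50,291). The board's corners are at (530,80), (748,77), (760,446) and (541,452), and the bridge plate's corners run from (557,152) to (728,240). I'll fit the poses from these.

Run:
```python
import pickle
from h import *
from scipy.optimize import least_squares
F=pickle.load(open('f0.pkl','rb'));f=F['top']
def un(c): return (np.array(c,float)+.5)/5.3-.5+[185,160]
def fit(L,c,p0):
    L=np.array(L,float)
    def T(p):
        a,b=np.cos(p[2]),np.sin(p[2]);return np.c_[p[0]+a*L[:,0]-b*L[:,1],p[1]+b*L[:,0]+a*L[:,1],L[:,2]]
    r=least_squares(lambda p:(proj(f,T(p))-un(c)).ravel(),p0)
    print(r.x.round(4),'deg',np.degrees(r.x[2]).round(2),'res px',r.fun.round(2));return r.x
h=.012;b=.048
j=fit([[.11,.065,h],[.11,-.065,h],[-.11,-.065,h],[-.11,.065,h],[.06,.047,b],[.06,-.047,b],[.005,-.047,b],[.005,.047,b]],
 [(530,80),(748,77),(760,446),(541,452),(557,152),(723,147),(728,240),(563,245)],[.56,-.16,0])
# block: local y = length
k=fit([[.0225,.07,.022],[.0225,-.07,.022],[-.0225,-.07,.022],[-.0225,.07,.022]],[(98,231),(291,364),(244,424),(50,291)],[.52,.11,.9])
a=j[2];u=np.array([np.cos(a),np.sin(a)]);print('home',j[:2]+.01*u,'front edge',j[:2]-.11*u)
v=np.array([-np.sin(k[2]),np.cos(k[2])]);print('block length dir',np.degrees(np.arctan2(-v[1],-v[0])))
s=F['scene'];B=[]
for (X,Y,A,l,w,z) in [(j[0],j[1],a,.11,.065,.012),(k[0],k[1],k[2],.0225,.07,.022)]:
    q=np.array([[X+sx*l*np.cos(A)-sy*w*np.sin(A),Y+sx*l*np.sin(A)+sy*w*np.cos(A),z] for sx,sy in((1,1),(1,-1),(-1,-1),(-1,1))])
    cv2.polylines(s['image'],[np.int32(proj(s,q)*16)],True,(255,0,255) ,1,cv2.LINE_AA,4)
cv2.imwrite('pics/s1.png',cv2.resize(s['image'][140:240,170:370],None,fx=4,fy=4,interpolation=cv2.INTER_CUBIC))
```

```text
[ 0.5702 -0.1608  0.0613] deg 3.51 res px [-0.1   0.2   0.31 -0.47  0.57  0.06 -0.61  0.27  0.44 -0.16 -0.01 -0.14
 -0.34  0.11 -0.26  0.11]
[ 0.5221  0.1112 -0.5715] deg -32.75 res px [-0.41 -0.62  0.17 -0.11  0.35  0.71 -0.12 -0.  ]
home [ 0.5801703  -0.16022974] front edge [ 0.4603956  -0.16757962]
block length dir -122.74649272687437
```

View pics/s1.png

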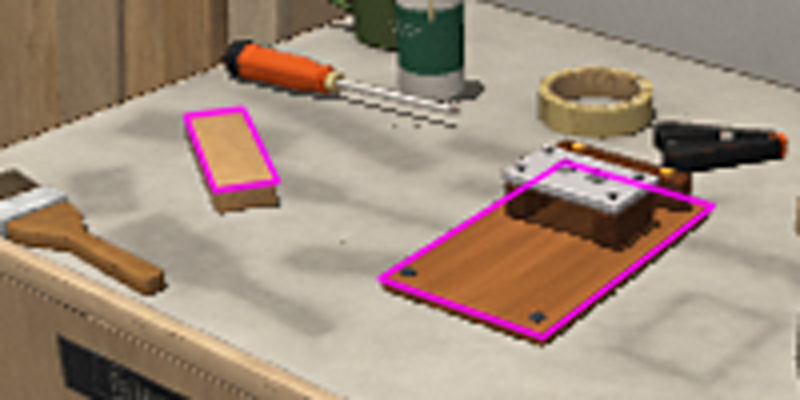

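The fit agrees with both views: residuals under 0.7 px, sizes right, and the outlines land on the edges in the scene view. I'll approach around the wall's corner on the left.

Request:
apply_moves:
  commands:
    - [[-1,0.03,-0.21,0,-0.046],[-1,0.03,-0.21,0,-0.046],[-1,0.03,-0.21,0,-0.046],[-1,0.03,-0.21,0,-0.046],[-1,0.03,-0.21,0,-0.046],[-1,0.03,-0.21,0,-0.046],[-1,0.03,-0.21,0,-0.046],[-1,0.03,-0.21,0,-0.046],[-1,0,0,0,0]]
  force: 30

```text
t: 1.0
eef_pos: [0.3165, 0.2788, 0.2485]
ee_rot: [3.141, 0.0, -1.573]
force: [0.7, 0.5, 0.8]
width: 0.0877
gripper_force: 0.0
```

Request:
apply_moves:
  commands:
    - [[-1,0.133,-0.141,-0.1,-0.0259],[-1,0.133,-0.141,-0.1,-0.0259],[-1,0.133,-0.141,-0.1,-0.0259],[-1,0.133,-0.141,-0.1,-0.0259],[-1,0.133,-0.141,-0.1,-0.0259],[-1,0.133,-0.141,-0.1,-0.0259],[-1,0.133,-0.141,-0.1,-0.0259],[-1,0,0,0,0],[-1,0,0,0,0]]

```text
t: 1.9
eef_pos: [0.5031, 0.0848, 0.1075]
ee_rot: [3.14, -0.002, -2.137]
force: [0.5, -0.3, 0.7]
width: 0.0879
gripper_force: 0.0
```

Request:
apply_moves:
  commands:
    - [[-1,0,-0.015,-0.12,-0.0017],[-1,0,0,-0.12,0],[-1,0,0,-0.1,0],[-1,0,0,-0.05,0],[-1,0,0,-0.02,0],[-1,0,0,0,0],[-1,0,0,0,0]]

```text
t: 2.6
eef_pos: [0.5037, 0.0833, 0.0275]
ee_rot: [-3.141, 0.001, -2.14]
force: [-0.1, -0.0, 0.5]
width: 0.0876
gripper_force: 0.0
```

Run:
```python
from station import arm, viewer
import cv2
f=viewer.grab_frame("top");a=cv2.resize(f['image'][180:280,160:310],None,fx=3.5,fy=3.5,interpolation=cv2.INTER_CUBIC)
f=viewer.grab_frame("scene");b=cv2.resize(f['image'][90:220,150:300],None,fx=2.7,fy=2.7,interpolation=cv2.INTER_CUBIC)
w=max(a.shape[1],b.shape[1]);p=lambda i:cv2.copyMakeBorder(i,0,350-i.shape[0] if i.shape[0]<350 else 0,0,0,0)
import numpy as np
h=350;b=cv2.resize(b,(int(b.shape[1]*h/b.shape[0]),h))[:, :270]
cv2.imwrite('pics/g1.png',np.hstack([a,b]));s=arm.get_state();print(s['eef_pos'],s['ee_rot'],s['force'])
```

```text
[0.50368347 0.08312399 0.02749791] [-3.14076762e+00  1.51684496e-03 -2.14043890e+00] [ 0.09490576 -0.02667755 -0.40359728]
```

View pics/g1.png

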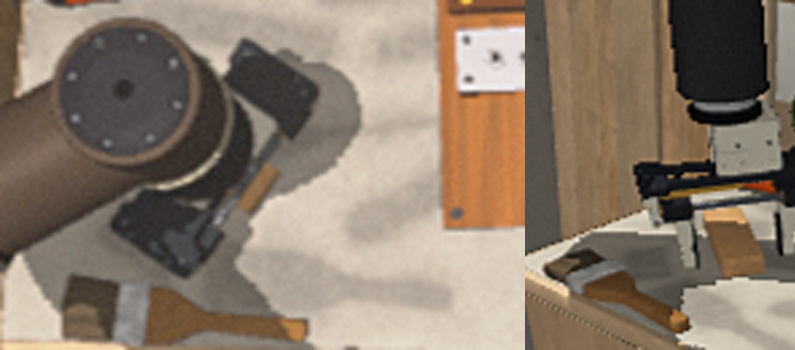

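The fingers straddle the block, which shows between them at (735,235) in the scene half. I'll go 2 mm lower and close.

Request:
apply_moves:
  commands:
    - [[-1,0,0,-0.01,0],[1,0,0,0,0],[1,0,0,0,0],[1,0,0,0,0],[1,0,0,0,0],[1,0,0,0,0],[1,0,0,0,0],[1,0,0,0,0],[1,0,0,0,0]]
  force: 30

```text
t: 3.6
eef_pos: [0.5031, 0.0827, 0.0245]
ee_rot: [3.142, -0.0, -2.141]
force: [0.3, -0.4, -0.4]
width: 0.0448
gripper_force: 30.0
```

Request:
apply_moves:
  commands:
    - [[1,0,0,0.11,0],[1,0,0,0.11,0],[1,0,0,0.11,0],[1,-0.029,-0.139,0,-0.033],[1,-0.029,-0.139,0,-0.033],[1,-0.029,-0.139,0,-0.033],[1,-0.029,-0.139,0,-0.033],[1,-0.029,-0.139,0,-0.033],[1,-0.029,-0.139,0,-0.033],[1,-0.029,-0.139,0,-0.033],[1,-0.029,-0.139,0,-0.033],[1,-0.029,-0.139,0,-0.033]]

```text
t: 4.8
eef_pos: [0.4503, -0.1686, 0.0905]
ee_rot: [3.141, -0.0, -3.078]
force: [-0.6, -0.0, -1.2]
width: 0.0446
gripper_force: 30.0
```

Request:
apply_moves:
  commands:
    - [[1,0,0,0,0],[1,0,0,0,0]]

```text
t: 5.0
eef_pos: [0.4505, -0.168, 0.0904]
ee_rot: [3.141, -0.0, -3.075]
force: [1.3, -0.3, -0.8]
width: 0.0449
gripper_force: 30.0
```

Run:
```python
from station import arm, viewer
import cv2,numpy as np
f=viewer.grab_frame("top");a=cv2.resize(f['image'][160:280,225:345],(400,400),interpolation=cv2.INTER_CUBIC)
f=viewer.grab_frame("scene");b=cv2.resize(f['image'][110:250,230:370],(400,400),interpolation=cv2.INTER_CUBIC)
cv2.imwrite('pics/g2.png',np.hstack([a,b]));s=arm.get_state();print(s['eef_pos'],s['ee_rot'],s['force'],s['moment'],s['width'])
```

```text
[ 0.45099267 -0.16718219  0.0905271 ] [ 3.14151574e+00 -2.79480331e-05 -3.07284278e+00] [ 0.87399451  0.25656072 -0.66129779] [ 0.06445433 -0.15930009  0.0137274 ] 0.04467001627365481
```

View pics/g2.png

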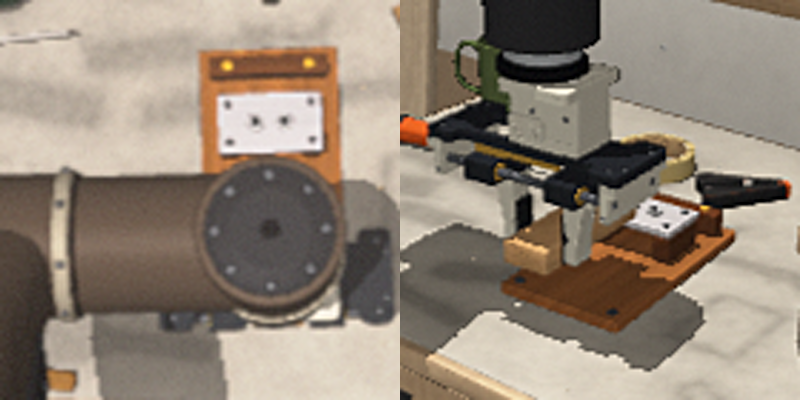

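The block is held level, and its front end is short of the bridge. I'll lower it to just above the board.

Request:
apply_moves:
  commands:
    - [[1,0,-0.002,-0.1,-0.0015],[1,0,0,-0.1,0],[1,0,0,-0.05,0],[1,0,0,-0.012,0],[1,0,0,0,0],[1,0,0,0,0]]

```text
t: 5.7
eef_pos: [0.4516, -0.1677, 0.0388]
ee_rot: [-3.141, 0.001, -3.078]
force: [0.1, -0.2, -1.2]
width: 0.0449
gripper_force: 30.0
```

Run:
```python
from station import arm, viewer
import cv2,numpy as np
f=viewer.grab_frame("scene");b=cv2.resize(f['image'][140:230,250:370],(800,600),interpolation=cv2.INTER_CUBIC)
cv2.imwrite('pics/g3.png',b);s=arm.get_state();print(s['eef_pos'],s['ee_rot'],s['force'],s['moment'],s['width'])
```

```text
[ 0.45157769 -0.16779284  0.03889085] [-3.14148993e+00  1.28454941e-03 -3.07814342e+00] [-0.14009146 -0.18001378 -0.65476308] [-0.03436121 -0.12562797  0.0074932 ] 0.04476663242980919
```

View pics/g3.png

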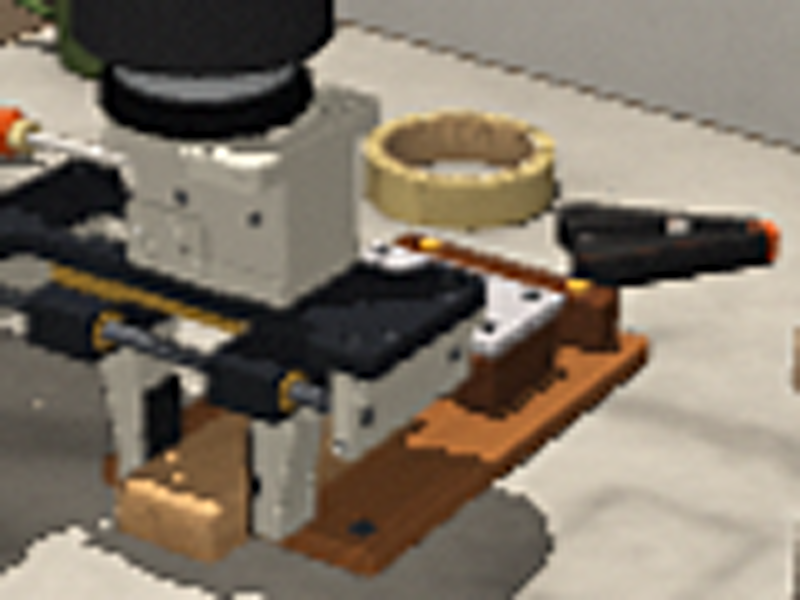

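Request:
apply_moves:
  commands:
    - [[1,0.05,0.003,-0.003,0],[1,0.05,0.003,0,0],[1,0.05,0.003,0,0],[1,0.05,0.003,0,0],[1,0.05,0.003,0,0],[1,0.05,0.003,0,0],[1,0.05,0.003,0,0],[1,0.05,0.003,0,0],[1,0,0,0,0]]

```text
t: 6.65
eef_pos: [0.5325, -0.1631, 0.0375]
ee_rot: [-3.141, 0.001, -3.078]
force: [0.5, -0.3, -2.3]
width: 0.0446
gripper_force: 30.0
```

Request:
apply_moves:
  commands:
    - [[1,0.015,0.001,0,0],[1,0.015,0.001,0,0],[1,0.015,0.001,0,0],[1,0.01,0.001,0,0],[1,0,0,0,0]]

```text
t: 7.15
eef_pos: [0.5422, -0.1623, 0.0376]
ee_rot: [-3.142, 0.0, -3.079]
force: [-0.1, 0.0, -1.3]
width: 0.0447
gripper_force: 30.0
```

Request:
apply_moves:
  commands:
    - [[1,0.005,0,0,0],[1,0.005,0,0,0],[1,0,0,0,0]]

```text
t: 7.45
eef_pos: [0.5441, -0.1623, 0.0376]
ee_rot: [-3.142, 0.0, -3.079]
force: [0.0, -0.5, -0.7]
width: 0.0449
gripper_force: 30.0
```

Contact is expected at about x = 0.546, so I'll go on in 1 mm steps.

Request:
apply_moves:
  commands:
    - [[1,0.005,0,0,0],[1,0.005,0,0,0],[1,0,0,0,0]]

```text
t: 7.75
eef_pos: [0.5454, -0.1624, 0.0374]
ee_rot: [3.142, -0.001, -3.079]
force: [-1.6, -0.0, -1.0]
width: 0.0446
gripper_force: 30.0
```

Request:
apply_moves:
  commands:
    - [[1,0.005,0,0,0],[1,0.005,0,0,0],[1,0,0,0,0]]

```text
t: 8.05
eef_pos: [0.5455, -0.1625, 0.0369]
ee_rot: [3.141, -0.005, -3.079]
force: [-6.8, -0.3, 0.7]
width: 0.0449
gripper_force: 30.0
```

Contact came at x = 0.5455, as predicted, with 7 N against the stop. Now I'll release and lift.

Request:
apply_moves:
  commands:
    - [[1,0,0,-0.004,0],[0.3,0,0,0,0],[-0.4,0,0,0,0],[-1,0,0,0,0],[-1,0,0,0,0],[-1,0,0,0,0],[-1,0,0,0,0]]

```text
t: 8.75
eef_pos: [0.5482, -0.1623, 0.0368]
ee_rot: [-3.142, 0.0, -3.079]
force: [-0.9, -0.5, 0.0]
width: 0.0789
gripper_force: 0.0
```

Request:
apply_moves:
  commands:
    - [[-1,-0.02,0,0.03,0],[-1,0,0,0.08,0],[-1,0,0,0.15,0],[-1,0,0,0.2,0],[-1,0,0,0.2,0],[-1,-0.1,0.2,0.1,0],[-1,-0.1,0.2,0,0],[-1,-0.1,0.2,0,0],[-1,-0.1,0.2,0,0],[-1,0,0.2,0,0],[-1,0,0.2,0,0],[-1,0,0,0,0]]

```text
t: 9.95
eef_pos: [0.4641, 0.0812, 0.1897]
ee_rot: [3.14, 0.002, -3.075]
force: [-0.5, -0.3, 0.3]
width: 0.0878
gripper_force: 0.0
```

Run:
```python
from station import arm, viewer
from h import *
f=viewer.grab_frame("top");s=viewer.grab_frame("scene")
X,Y,A=.5702,-.1608,.0613
q=np.array([[X+x*np.cos(A)-y*np.sin(A),Y+x*np.sin(A)+y*np.cos(A),.034] for x,y in((.005,.0225),(-.06,.0225),(-.06,-.0225),(.005,-.0225))])
print(proj(f,q))
a=cv2.resize(f['image'][160:260,255:355],(400,400),interpolation=cv2.INTER_CUBIC)
b=cv2.resize(s['image'][150:240,255:345],(400,400),interpolation=cv2.INTER_CUBIC)
print((proj(f,q)-[255,160])*4)
cv2.imwrite('pics/e.png',np.hstack([a,b]));s=arm.get_state();print(s['t'],s['eef_pos'],s['force'],s['width'])
```

```text
[[298.7702722  206.43768795]
 [299.33696749 227.58148536]
 [314.17302832 227.11928931]
 [313.50542186 205.98774576]]
[[175.0810888  185.75075179]
 [177.34786995 270.32594144]
 [236.6921133  268.47715725]
 [234.02168745 183.95098304]]
10.05 [0.46358133 0.07840425 0.18908113] [-0.45394585  0.64736695 -0.12029633] 0.08730373032310026
```

View pics/e.png

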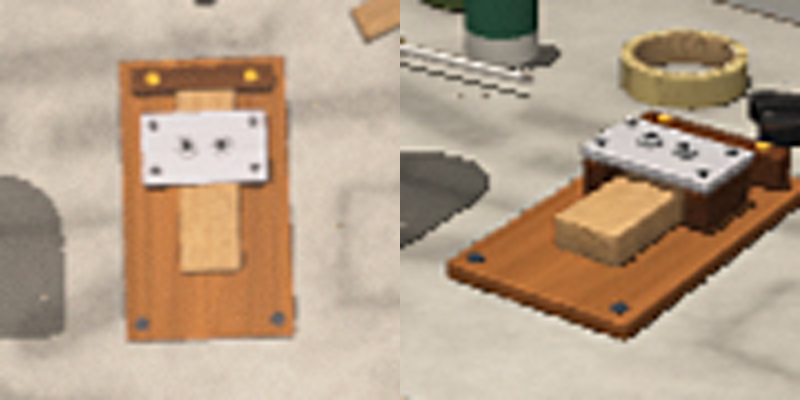

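The block lies flat and straight under the bridge. Its far end meets the stop at (205,92), and its rear edge is at row 270 against a predicted 269.

```bash
python3 -c "
from station import arm
print(arm.job_done())"
```

```text
the job is handed in; nothing more can be done
None
```

The long offcut lies flat in the jig, under the bridge and squarely against the stop; it is released, the other things were left alone, and the job was handed in at about 10 s of the 42 s (no verdict was returned).

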